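Knock a struck medallion out of its die and lay it in the display tray

ROBOT

A 6-joint arm with a two-finger parallel gripper is mounted at the origin on the work surface. World frame = base frame: x ahead of the robot, y to its left, z up, the work surface at z = 0. Lengths are in m, angles in rad, forces in N, time in s.
With the tool pointing down it reaches from about 0.275 to 0.825 m from the base axis. Payload 4.9 kg.
Tool frame: the origin (TCP) lies midway between the tips of the shut fingers; the grasp point (between the pads) lies 19 mm behind it (grip_point_offset is the distance from the TCP to the grasp point, in m); z points along the fingers, x is the direction in which the jaws open and shut, and the axes are right-handed (so a half turn about z gives the same grasp; the last joint's range is limited). The gripper opens to 85 mm and grips with 20 to 120 N. Pads are 22 mm wide; open, the fingers measure 114 mm over their backs; the gripper's body (76 mm by 85 mm) begins 54 mm behind the grasp point. The pads swing forward as they close: fully open they stand 13 mm farther back than shut.
Start: joints at [0.99, 0.326, -0.193, 1.052, 0, 1.437], TCP at [0.238, 0.496, 0.231] pointing down, gripper open.
Joint ranges: [-2.65, 2.65], [-0.97, 1.79], [-1.3, 1.35], [-1.93, 2.1], [-1.47, 1.37], [-3.14, 3.14]. Speed limits (rad/s): [2.57, 2.57, 3.14, 3.14, 3.14, 3.14].

INTERFACE

Orientations are given as a rotation vector (axis times angle).
In Python, from cell import * gives the robot as it stands. Calls block until the motion is done:
- movep(position, orientation): joint-space move of the TCP to a pose.
- move_l(position, velocity=0.15, rot=None, until_force=None): straight line of the TCP; rot=None keeps the orientation; velocity is the mean speed in m/s. With until_force (N) it stops when the force on the tool has changed by that much, and returns True; else False.
- set_joints(angles): joint-space move.
- let_go() and grab(newtons=None): open the fingers fully, or close them until they stop; newtons is the grip in N (None keeps the last).
- sleep(seconds).
- ik(position, orientation): joint angles nearest the present ones, or None.
- get_state(): the state.
- grab_frame(name): name is "side" or "top" or "wrist"; returns a dict with "img" (420x560x3 uint8, red, green, blue), "fx", "fy", "cx", "cy" (pixels), "cam_to_world" (4x4, takes a point from camera to world coordinates); the wrist camera has in their place "T_tool_cam" (4x4, takes a point from camera to tool coordinates, whose origin is the TCP and whose axes are the tool frame's). Camera axes: x right, y down, z forward; pixel columns grow to the right and rows downward; lengths in m; the calibration is good to about 2 mm. A picture is of the moment at which its call begins: read the wrist's pose just before it. There is no depth.
A pose or a line that the arm cannot do raises MotionError and nothing moves.
- sign_off(): hands the job in, once; it reports no verdict.
Trained networks look in the newest picture that a camera, given by its name, has taken for a name from the list of things; names that differ only in an ending like _2 or _b are one class to them, and where a whole thing is asked for, a point or a joint stands for the part that bears it (a point fixed in the world has none). Each returns a list of dicts, best first, with "score" (0 to 1); they miss things now and then, are a little off and sometimes report something else, mostly with a low value. They report only what shows in the picture. A call takes as long as a camera call. They do not tell look-alikes from the thing itself.
- spot_in(camera, name): "centre" ([column, row] in pixels, amid what is visible of it).
- silhouettes(camera, name): "mask" (420x560 bool, what is visible of it) and "centre" ([column, row] in pixels, amid what is visible of it).
- tip_of(camera, name): "centre" ([column, row] in pixels: a listed point, or the origin of a listed thing).
The state is a dict: "clock": time; "q": joint angles; "joint_velocities": joint speeds; "tau": joint torques, N m; "position": TCP position; "eef_rot": TCP orientation; "contact_force": force on the tool from outside, world axes, zero at the start; "wrist_torque": the same for the moment, N m; "finger_gap": opening from 0.0 (shut) to 1.0 (fully open).
Only numpy, scipy, OpenCV 4.12 (cv2) and the standard library are available. Lean on these libraries where they do the work, as an engineer would, in place of code of your own. Each camera call takes 0.05 s, during which the arm holds its last target.

TASK

The brass medallion has just been struck and is still sunk in the collar of the green die block: press the knock-out lever all the way down so that it rises, then take it and lay it flat in the empty recess of the wooden display tray, the same side up as it came out. Set it down in the recess, do not drop it, and leave the finished medallions, the bowl of blanks, the steel punch and the hammer where they are.

Things in the scene. Friction and masses are not known exactly. Their poses are not given: they have to be found in the camera images.
- die: Striking die, fixed to the counter: dark base plate 160 x 130 x 12 mm, green block 100 x 100 mm up to 68 mm, on it a round bright steel collar 82 mm across with its rim at 90 mm. Origin under its centre on the counter, z up. The knock-out lever sticks out of the block towards the die's own -x, above the counter.
- collar_mouth (a point): Centre of the collar's mouth, level with its rim, 90 mm above the counter. The bore is 48 mm wide; a steel plunger 38 mm wide moves up and down in it and carries the medallion.
- lever (a joint): Knock-out lever, angle in rad: 0 as found (outer end tilted up 0.17 rad), grows as its outer end is pressed down, end stop at 0.34 (tilted down 0.17 rad). Its pivot is level, along the die's y, 60 mm from the die's axis towards the die's -x and 50 mm above the counter. It lifts the plunger by 60 mm per rad, 20 mm in all. It needs about 5 N on its pad and stays where it is left.
- lever_pad (a point): Middle of the top face of the flat forged pad at the lever's outer end, where it is pressed down; pad 36 mm wide and about 70 mm long. 125 mm from the pivot, 182 mm from the die's axis; about 78 mm above the counter as found and 36 mm when fully down.
- medallion: Brass medallion, disc 46 mm across and 10 mm thick, about 140 g, with a raised rosette on the upper face. Origin at the centre of its underside, z out of the rosette face. As found it lies in the collar with its top 4 mm below the rim; with the lever fully down it lies on the plunger with its underside 6 mm above the rim.
- tray: Dark wooden display tray on the counter, fixed, 250 x 94 x 18 mm, origin under its centre. Three round recesses lined red in a row along its x, at -76, 0 and +76 mm, each 54 mm wide and 3 mm deep (floor 15 mm above the counter). Two hold finished medallions, one is empty.
- recess_floor (a point): Centre of the floor of the empty recess, 15 mm above the counter.
- finished_a: Finished medallion, same shape as the struck one, lying loose in a recess; origin at the centre of its underside.
- finished_b: The other finished medallion; origin at the centre of its underside.
- blank_bowl: Loose terracotta bowl with a few plain brass blanks in it, 140 mm across and 46 mm high; origin under its centre.
- punch: Loose steel punch (upper die) standing upright, 45 mm across and 94 mm high; origin under its centre.
- hammer: Loose hammer lying on the counter: origin under the centre of its steel head (40 x 117 x 40 mm, long along its y); wooden shaft 26 mm thick runs 300 mm along its -x.
Mind the look-alikes: they are no part of the job. Leave any pink or turquoise look-alike of the medallion alone.

How it is judged:
By the outcome, as a careful person would: the job done as asked, in the order asked, and still so for the second after the job is handed in, with the robot touching nothing.
It also fails if it takes over 43 s, if anything falls off the work surface, if the arm or the gripper's body presses on something with over 40 N, if the wrist force passes 120 N, or if a joint passes its speed limit or range.

## Working session

There is one attempt and no reset: what is moved stays moved. The work goes in short steps, each a Python script; the robot and the scene stay as the last script left them, time stands still between calls to the robot, and variables do not carry over. Pictures are saved under pics/ and viewed, and the job is handed in when it is done.

```bash
mkdir -p pics; ls; python3 - <<'E'
from cell import *
import cv2
for c in ["side","top"]:
    f=grab_frame(c); cv2.imwrite(f"pics/{c}0.png",f["img"][:,:,::-1])
    print(c,f["fx"],f["fy"],f["cx"],f["cy"],f["cam_to_world"])
    for n in ["die","collar_mouth","lever_pad","medallion","tray","recess_floor","finished_a","blank_bowl","punch","hammer"]:
        print(n,[(round(d["score"],2),[round(float(x),1) for x in d["centre"]]) for d in tip_of(c,n)])
print(get_state())
E
```

```text
pics
side 409.58094866966496 409.58094866966496 281.7978564887857 214.68246239567128 [[ 0.71825079 -0.51106149  0.47215671  0.09630891]
 [-0.69568677 -0.53885184  0.47503538 -0.51187893]
 [ 0.01165022 -0.66966772 -0.74256947  0.87220076]
 [ 0.          0.          0.          1.        ]]
die [(0.81, [290.3, 233.9])]
collar_mouth [(0.75, [293.9, 215.4])]
lever_pad [(0.62, [225.5, 242.2]), (0.22, [294.4, 214.4])]
medallion [(0.72, [327.6, 204.9]), (0.47, [243.5, 216.0]), (0.44, [291.8, 217.4]), (0.44, [316.5, 187.8]), (0.26, [227.4, 242.3])]
tray [(0.94, [322.4, 327.8]), (0.25, [270.6, 187.0])]
recess_floor [(0.62, [325.2, 324.8])]
finished_a [(0.81, [347.9, 301.8]), (0.76, [303.8, 351.7])]
blank_bowl [(0.57, [184.5, 204.6])]
punch [(0.63, [268.7, 188.4])]
hammer [(0.83, [354.6, 238.8])]
top 506.0545169886795 506.0545169886795 275.6105830030607 213.27091622168567 [[ 1.66174555e-04 -9.96458052e-01  8.40911560e-02  5.18850450e-01]
 [-9.99880767e-01  1.13288372e-03  1.54002621e-02  9.87441383e-03]
 [-1.54409807e-02 -8.40836887e-02 -9.96339053e-01  1.10353090e+00]
 [ 0.00000000e+00  0.000
[... 475 characters left out ...]
163.9])]
{'clock': 1.1, 'q': array([ 9.89778537e-01,  3.26191815e-01, -1.92630370e-01,  1.05198753e+00,
       -7.75465159e-06,  1.43656302e+00]), 'joint_velocities': array([-9.65599487e-04,  4.71607928e-04,  1.39906453e-04, -1.02051157e-03,
       -9.02639231e-04, -1.69914295e-05]), 'tau': array([ 2.90812641e-04, -4.43341434e+01,  2.62760246e+01,  1.10458313e-03,
       -2.23741195e-04,  1.54329307e-06]), 'position': array([0.23764874, 0.49601327, 0.23127375]), 'eef_rot': array([ 2.65836699e+00,  1.67409979e+00, -1.40859767e-05]), 'contact_force': array([-0.05332687, -0.28896906, -0.36444675]), 'wrist_torque': array([ 0.01615643,  0.02939734, -0.03783471]), 'finger_gap': 0.9998998252577745}
```

View pics/side0.png

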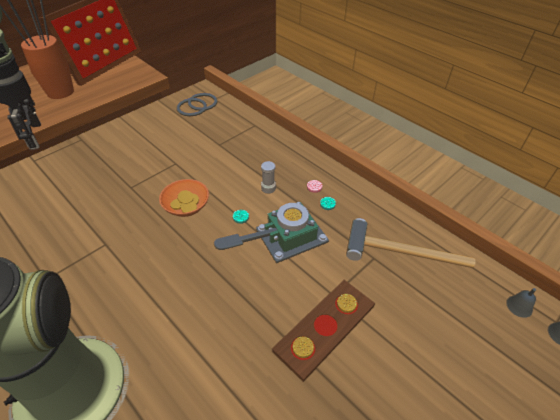

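View pics/top0.png

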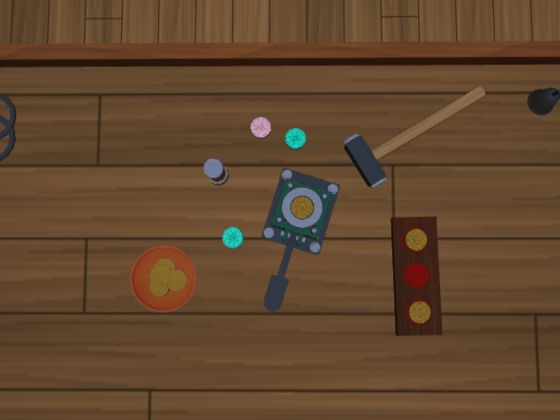

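```bash
python3 - <<'E'
import cv2
a=cv2.imread('pics/top0.png')[90:340,180:480]; cv2.imwrite('pics/topc.png',cv2.resize(a,None,fx=2.4,fy=2.4,interpolation=3))
a=cv2.imread('pics/side0.png')[150:400,150:430]; cv2.imwrite('pics/sidec.png',cv2.resize(a,None,fx=2.4,fy=2.4,interpolation=3))
E
```

```text
(no output)
```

View pics/topc.png

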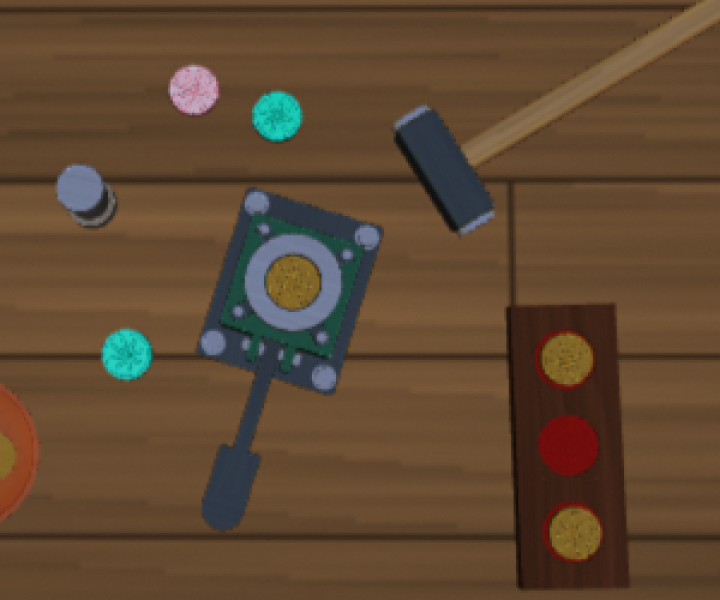

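View pics/sidec.png

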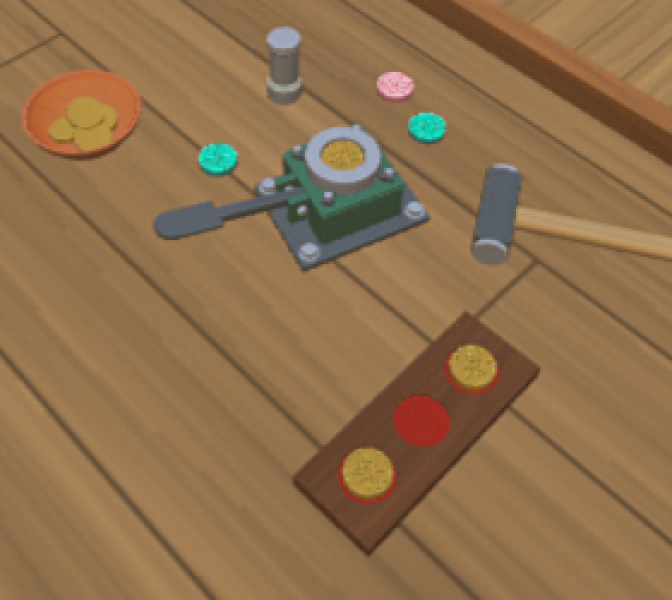

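Brass discs in the top view that could be mistaken for the target:
- Finished medallions in the tray at (416,240) and (420,312).
- Blanks in the bowl at (163,278).
- Pink look-alike at (261,127) and turquoise ones at (295,138) and (233,237).

The target is the brass disc inside the steel collar on the green block at (302,207), and the close crop confirms it. The empty red recess is at (417,275). The lever pad is at about (276,292) in the top view and (228,242) in the side view.

```bash
cat > h.py <<'E'
from cell import *
import numpy as np, cv2
from scipy.spatial.transform import Rotation as R
def ray(f,px,T=None):
    T=np.array(f["cam_to_world"]) if T is None else T
    d=T[:3,:3]@np.array([(px[0]-f["cx"])/f["fx"],(px[1]-f["cy"])/f["fy"],1.]); return T[:3,3],d
def atz(f,px,z,T=None):
    o,d=ray(f,px,T); return o+d*(z-o[2])/d[2]
def rotv(xdir):  # tool down, tool x along angle xdir
    x=np.array([np.cos(xdir),np.sin(xdir),0]);z=np.array([0,0,-1.]);return R.from_matrix(np.c_[x,np.cross(z,x),z]).as_rotvec()
def toolT(s):
    T=np.eye(4);T[:3,:3]=R.from_rotvec(s["eef_rot"]).as_matrix();T[:3,3]=s["position"];return T
E
python3 - <<'E'
from h import *
t=grab_frame("top"); s=grab_frame("side")
def blob(m):
    n,l,st,c=cv2.connectedComponentsWithStats(m.astype('uint8')); return [(c[i].round(1).tolist(),int(st[i,4])) for i in range(1,n) if st[i,4]>60]
for nm,f in (("top",t),("side",s)):
    h=cv2.cvtColor(f["img"],cv2.COLOR_RGB2HSV)
    red=((h[...,0]<3)|(h[...,0]>176))&(h[...,1]>215)&(h[...,2]>80)
    print(nm,"red",blob(red))
    for n in ["medallion","lever","tray","die","recess_floor"]:
        for d in silhouettes(nm,n):
            if d["score"]>.4: 
                r=cv2.minAreaRect(np.argwhere(d["mask"])[:,::-1].astype('float32')); print(nm,n,round(d["score"],2),np.round(d["centre"],1),int(d["mask"].sum()),r)
for px in [(302.1,207.5),(303.1,206.1)]: print("collar top",atz(t,px,.09))
for px in [(293.2,214.8),(293.9,215.4)]: print("collar side",atz(s,px,.09))
print("tray",atz(t,(417,275.5),.015),atz(s,(325.3,325),.015))
print("fin",atz(t,(416.2,239.5),.025),atz(t,(420,312.3),.025))
print("pad",atz(t,(276.5,292),.078),atz(s,(227,241.5),.078))
for xd in (0,np.pi/2,-np.pi/2): print(xd,ik([.5,-.05,.1],rotv(xd)),ik([.4,-.28,.02],rotv(xd)))
E
```

```text
top red [([416.6, 275.1], 472)]
top medallion 0.71 [260. 126.] 335 ((260.5, 128.0), (20.0, 19.0), 90.0)
top medallion 0.6 [232.8 236.3] 343 ((232.0, 237.0), (20.0, 20.0), 90.0)
top medallion 0.58 [304.5 210.7] 368 ((301.5, 208.0), (20.0, 21.0), 90.0)
top medallion 0.57 [291.7 137. ] 303 ((295.5, 138.0), (18.0, 19.0), 90.0)
top tray 0.71 [405.3 275.5] 4244 ((416.22821044921875, 275.86260986328125), (119.0837173461914, 47.23384094238281), 87.56334686279297)
top die 0.76 [294.7 219.5] 4910 ((290.69793701171875, 243.35214233398438), (60.94083786010742, 140.74307250976562), 16.990825653076172)
top recess_floor 0.83 [415.8 277.7] 478 ((416.5, 275.0), (24.0, 23.0), 90.0)
side red []
side medallion 0.73 [294.7 215.2] 137 ((292.0, 215.0), (10.0, 14.0), 90.0)
side medallion 0.55 [326.5 202.5] 191 ((327.5, 203.0), (14.0, 15.0), 90.0)
side medallion 0.53 [239.  216.8] 164 ((240.5, 216.0), (12.0, 15.0), 90.0)
side medallion 0.44 [314.7 185.2] 132 ((314.5, 185.5), (11.0, 13.0), 90.0)
side lever 0.75 [232.9 236.8] 520 ((244.52943420410156, 237.61766052246094), (12.611852645874023, 63.30179595947265
[... 674 characters left out ...]
0.27418219  0.015     ] [ 0.47835393 -0.27378478  0.015     ]
fin [ 0.55371842 -0.27164478  0.025     ] [ 0.40130946 -0.27605306  0.025     ]
pad [0.44678847 0.02391376 0.078     ] [0.44161564 0.02516065 0.078     ]
0 [-0.24666696  0.37328398 -0.49830365  0.6992087   0.          1.32412937] [-0.76204141  0.47305071 -0.6089981   0.48874752  0.          0.80875492]
1.5707963267948966 [-0.24666696  0.37328398 -0.49830365  0.6992087   0.         -0.24666696] [-0.76204141  0.47305071 -0.6089981   0.48874752  0.         -0.76204141]
-1.5707963267948966 [-0.24666696  0.37328398 -0.49830365  0.6992087   0.          2.8949257 ] [-0.76204141  0.47305071 -0.6089981   0.48874752  0.          2.37955125]
```

```bash
python3 - <<'E'
from h import *
xd=np.pi/2-np.deg2rad(17)
p=np.array([.443,.0245])
grab(20)
movep([*p,.13],rotv(xd))
print(get_state()["clock"])
move_l([*p,.085],.15)
r=move_l([*p,.028],.06,until_force=25)
s=get_state();print(r,s["position"],s["contact_force"],s["clock"])
f=grab_frame("side");cv2.imwrite("pics/press.png",cv2.resize(f["img"][150:300,170:370,::-1],None,fx=4,fy=4))
E
```

```text
4.3667
True [0.44243715 0.02505518 0.03673385] [-3.24018745 -0.28608735 17.12880179] 5.6
```

View pics/press.png

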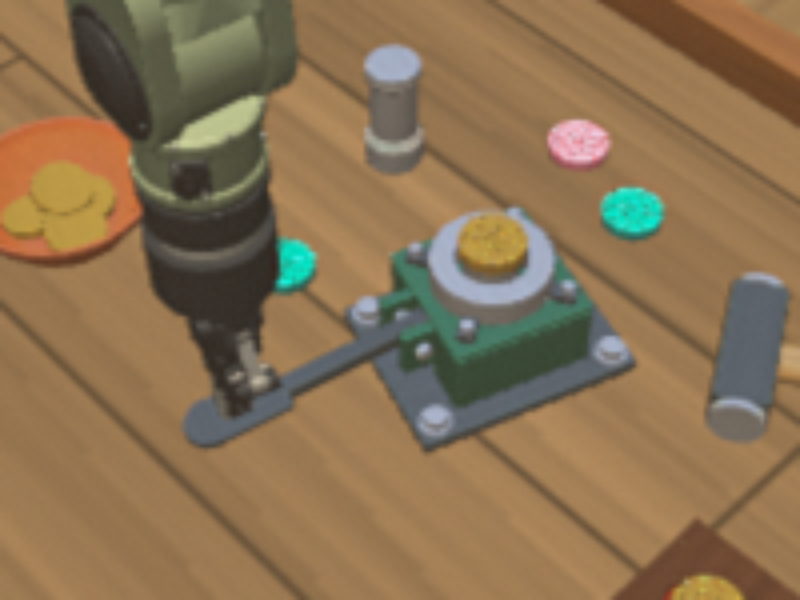

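The press stopped at z = 0.037 m on the end stop. The medallion now stands proud of the collar at crop pixel (492,245). Next I'll hover over it and measure with the wrist camera.

```bash
python3 - <<'E'
from h import *
p=get_state()["position"]
move_l([p[0],p[1],.10],.2)
movep([.6155,-.030,.19],rotv(np.pi/2)); let_go()
s=get_state(); f=grab_frame("wrist"); T=toolT(s)@np.array(f["T_tool_cam"])
print(s["clock"],s["position"])
for n in ("medallion","collar_mouth"):
  for d in silhouettes("wrist",n):
    m=d["mask"];c=np.argwhere(m)[:,::-1].astype('float32');e=cv2.minEnclosingCircle(c)
    print(n,round(d["score"],2),e,atz(f,e[0],.106,T),d["centre"])
t=grab_frame("top")
cv2.imwrite("pics/w1.png",f["img"][:,:,::-1])
E
```

```text
7.7333 [ 0.61550142 -0.0300324   0.19002058]
medallion 0.85 ((448.828369140625, 124.94776153564453), 27.907245635986328) [0.55593161 0.07306263 0.106     ] [449.8, 121.8]
medallion 0.77 ((287.341552734375, 216.45069885253906), 34.09394454956055) [ 0.61607617 -0.02843987  0.106     ] [288.9, 216.3]
collar_mouth 0.79 ((299.1758728027344, 129.95132446289062), 149.95343017578125) [ 0.55898119 -0.02106045  0.106     ] [299.7, 158.1]
```

View pics/w1.png

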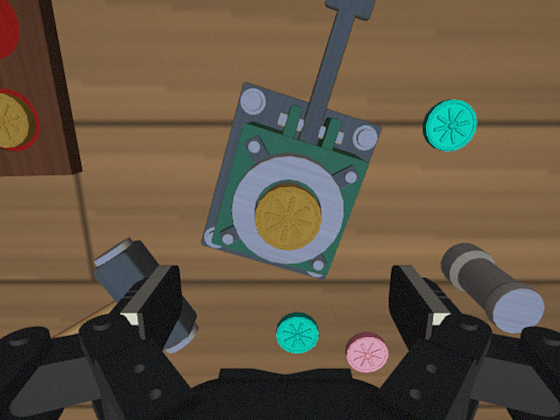

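The wrist view shows the raised rosette medallion at (288,217), which puts it at (0.616, -0.0285). The fingers are clear on both sides, so I'll grasp it.

```bash
python3 - <<'E'
from h import *
x,y=.6158,-.0287
move_l([x,y,.125],.2); move_l([x,y,.098],.08)
grab(40); s=get_state(); print(s["clock"],s["finger_gap"],s["position"],s["contact_force"])
move_l([x,y,.15],.1)
s=get_state(); print(s["clock"],s["finger_gap"],s["contact_force"])
f=grab_frame("wrist");cv2.imwrite("pics/w2.png",f["img"][:,:,::-1])
f=grab_frame("side");cv2.imwrite("pics/s2.png",cv2.resize(f["img"][100:280,200:400,::-1],None,fx=3,fy=3))
E
```

```text
9.3583 0.5067996210426212 [ 0.61620371 -0.0286038   0.09867541] [-0.25860545  0.17071761  3.55314497]
10.025 0.5086378985420518 [ 0.53713289 -0.19981185 -2.89820631]
```

View pics/w2.png

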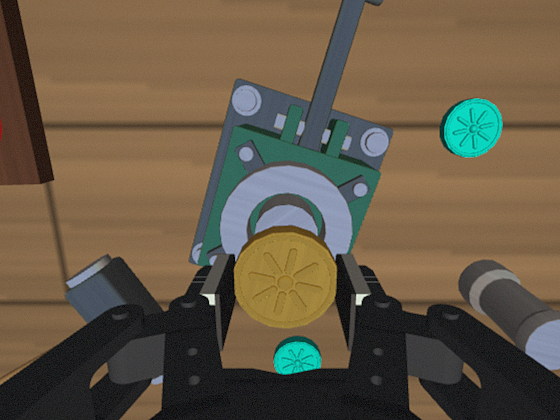

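View pics/s2.png

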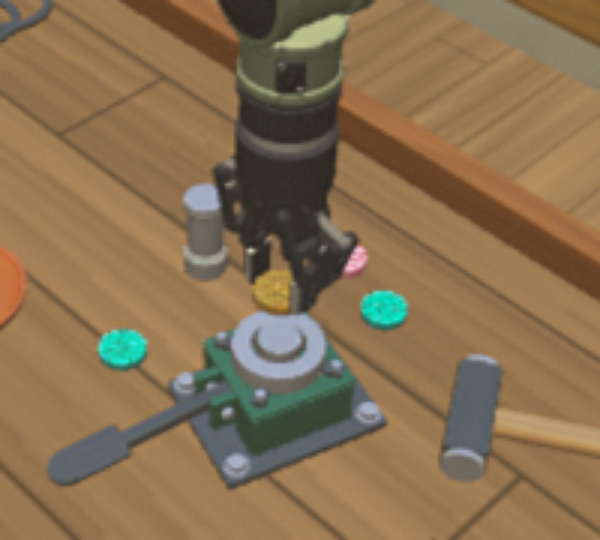

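```bash
python3 - <<'E'
from h import *
movep([.478,-.274,.12],rotv(np.pi/2+.029))
s=get_state(); f=grab_frame("wrist"); Tc=np.array(f["T_tool_cam"]); im=f["img"][:,:,::-1].copy()
print(s["clock"],s["position"],s["finger_gap"],s["contact_force"])
W=np.linalg.inv(Tc)
for z,col in ((-.0073,(255,0,0)),(.0027,(0,0,255))):
    a=np.linspace(0,2*np.pi,100);P=np.c_[.023*np.cos(a),.023*np.sin(a),a*0+z,a*0+1]@W.T
    px=np.c_[f["fx"]*P[:,0]/P[:,2]+f["cx"],f["fy"]*P[:,1]/P[:,2]+f["cy"]]
    cv2.polylines(im,[px.round().astype('int32')],True,col,1)
cv2.imwrite("pics/w3.png",im)
for d in silhouettes("wrist","medallion"): print(d["score"],cv2.fitEllipse(np.argwhere(d["mask"])[:,::-1].astype('float32')),d["centre"])
f=grab_frame("side");cv2.imwrite("pics/s3.png",cv2.resize(f["img"][200:400,230:430,::-1],None,fx=3,fy=3))
E
```

```text
11.2167 [ 0.47869072 -0.27341378  0.12010928] 0.5105886440575849 [ 0.25124948  0.19016069 -1.1549953 ]
0.62 ((284.6027526855469, 276.0888671875), (84.9311294555664, 85.73438262939453), 74.46875762939453) [285.7, 275.3]
0.2 ((284.0265197753906, 98.01502227783203), (57.13787078857422, 60.66318893432617), 175.4387969970703) [285.0, 99.5]
```

View pics/w3.png

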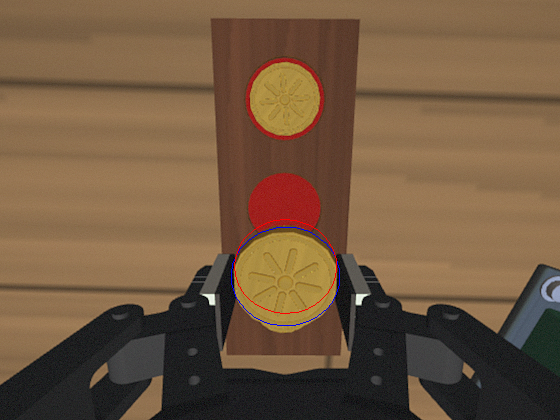

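View pics/s3.png

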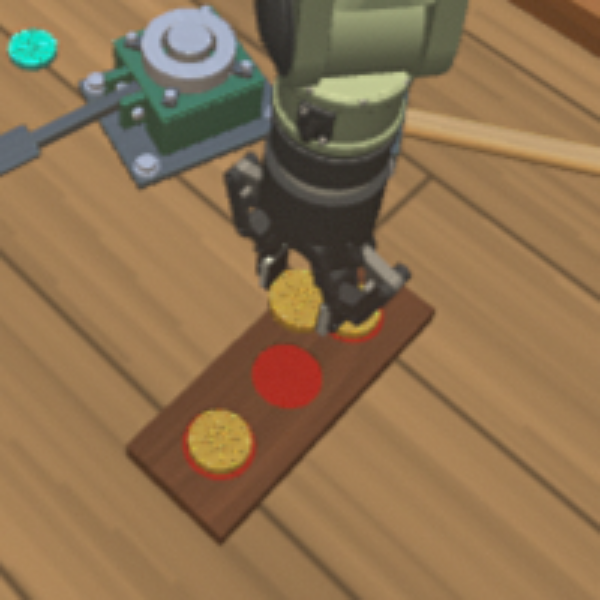

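```bash
python3 - <<'E'
from h import *
f=grab_frame("wrist"); im=f["img"][:,:,::-1].copy(); cv2.imwrite("pics/w4raw.png",im)
np.savez("w4.npz",T=f["T_tool_cam"],k=[f["fx"],f["fy"],f["cx"],f["cy"]])
c=im[190:350,200:370]; cv2.imwrite("pics/w4.png",cv2.resize(c,None,fx=4.5,fy=3.7 if 0 else 3.7))
print(f["T_tool_cam"],f["fx"],f["cx"],f["cy"])
h=cv2.cvtColor(im,cv2.COLOR_BGR2HSV)
for r in range(215,345,3): print(r,h[r,285],end=' ')
E
```

```text
[[ 9.99999861e-01 -3.31445783e-04  4.10190126e-04 -1.49537203e-04]
 [ 2.07554142e-04  9.62396166e-01  2.71649731e-01 -6.85549229e-02]
 [-4.84802563e-04 -2.71649608e-01  9.62396101e-01 -1.42218097e-01]
 [ 0.00000000e+00  0.00000000e+00  0.00000000e+00  1.00000000e+00]] 350.00262071577083 284.92132221732254 208.9502330168666
215 [  0 198 157] 218 [  0 209 154] 221 [  2 232 153] 224 [179 207 165] 227 [ 18 160 102] 230 [ 18 160 107] 233 [ 21 158 176] 236 [ 22 159 172] 239 [ 21 160 172] 242 [ 22 161 176] 245 [ 22 161 177] 248 [ 21 160 177] 251 [ 21 154 177] 254 [ 22 157 177] 257 [ 22 152 178] 260 [ 22 161 177] 263 [ 22 155 179] 266 [ 20 163 149] 269 [ 21 194 147] 272 [ 20 161 177] 275 [ 20 170 162] 278 [ 21 175 173] 281 [ 21 153 170] 284 [ 22 152 168] 287 [ 21 150 168] 290 [ 21 163 174] 293 [ 21 168 146] 296 [ 21 160 155] 299 [ 21 163 171] 302 [ 22 154 179] 305 [ 21 160 179] 308 [ 21 157 179] 311 [ 22 151 181] 314 [ 22 160 177] 317 [ 21 161 176] 320 [ 22 155 174] 323 [ 23 176 162] 326 [ 22 164 168] 329 [ 22 171 160] 332 [ 17 152 116] 335 [ 11 143  96] 338 [ 12 145  95] 341 [ 10 133 102] 344 [ 10 131  97]
```

View pics/w4.png

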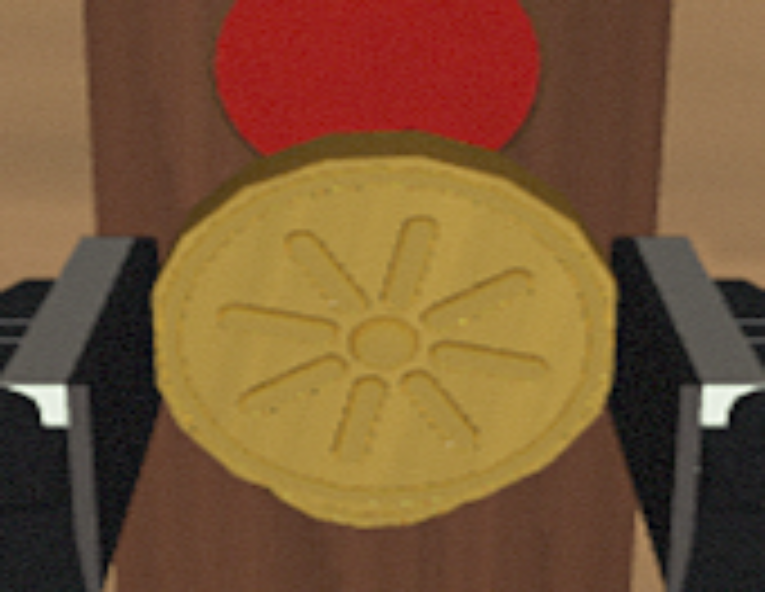

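```bash
python3 - <<'E'
import numpy as np
from scipy.optimize import least_squares
d=np.load("w4.npz");W=np.linalg.inv(d["T"]);fx,fy,cx,cy=d["k"]
def proj(P):
    p=W[:3,:3]@P+W[:3,3];return fx*p[0]/p[2]+cx,fy*p[1]/p[2]+cy
def pts(v):
    y,z,t=v  # centre of top face in tool y,z ; tilt about tool x
    e=np.array([0,np.cos(t),np.sin(t)]);n=np.array([0,-np.sin(t),np.cos(t)]);c=np.array([0,y,z])
    r=.023
    a=proj(c-r*e)[1];b=proj(c+r*e)[1];bn=proj(c-r*e+.010*n)[1];m=proj(c)[1]
    w=proj(c+np.array([r,0,0]))[0]-proj(c-np.array([r,0,0]))[0]
    return np.array([a,b,bn,m,w])
print(pts([0,-.0073,0]))
obs=np.array([232.5,324,225.5,282,102.5])
for sel in ([0,1,2,4],[0,1,2,3],[0,1,2,3,4]):
    r=least_squares(lambda v:(pts(v)-obs)[sel],[0,-.007,0],x_scale=[.01,.01,.1]);print(r.x,np.rad2deg(r.x[2]),pts(r.x))
E
```

```text
[226.64823035 325.36835889 219.26494138 278.08550763 108.44190854]
[0.00524936 0.00062576 0.02857984] 1.6375041619056587 [232.82975456 324.28334973 224.87326967 280.55314153 102.20909772]
[0.00535734 0.00045917 0.03338459] 1.9127961544573242 [233.29189396 324.54804936 225.19730024 280.9444567  102.29416545]
[0.00524943 0.00021637 0.03632071] 2.0810234282335958 [233.30464336 324.56323325 225.13228025 280.98054189 102.46536946]
```

```bash
python3 - <<'E'
from h import *
s=get_state();d=np.load("w4.npz");fx,fy,cx,cy=d["k"];f=dict(fx=fx,fy=fy,cx=cx,cy=cy)
T=toolT(s)@d["T"];print(s["position"],s["clock"])
im=cv2.imread("pics/w4raw.png");h=cv2.cvtColor(im,cv2.COLOR_BGR2HSV)
red=(((h[...,0]<5)|(h[...,0]>174))&(h[...,1]>180)&(h[...,2]>110)).astype('uint8')
n,l,st,c=cv2.connectedComponentsWithStats(red);print([x.tolist() for x in st if 60<x[4]<1e5])
gold=((h[...,0]>18)&(h[...,0]<26)&(h[...,1]>130)&(h[...,2]>130)).astype('uint8')
n,l,st,c=cv2.connectedComponentsWithStats(gold)
for i in range(1,n):
  if st[i,4]>500:print(st[i].tolist(),c[i],atz(f,c[i],.025,T))
# red recess: width rows -> centre
ys,xs=np.nonzero(red[165:225,240:330]);
w=[(r+165,np.ptp(np.nonzero(red[r+165,240:330])[0])) for r in range(60) if red[r+165,240:330].any()]
print(w)
print("button tool y at tz -.005:", )
o,dd=ray(f,(285,282),d["T"]);print(o+dd*(-.0055-o[2])/dd[2])
E
```

```text
[ 0.47891254 -0.27305419  0.12011118] 11.4167
[[245, 57, 79, 83, 923], [248, 172, 72, 60, 3311]]
[250, 62, 70, 73, 3944] [284.01064909  97.92063895] [ 0.40283898 -0.27605153  0.025     ]
[234, 232, 103, 101, 8046] [284.91735024 280.44978871] [ 0.53292216 -0.27144238  0.025     ]
[(172, np.int64(0)), (173, np.int64(14)), (174, np.int64(21)), (175, np.int64(28)), (176, np.int64(32)), (177, np.int64(35)), (178, np.int64(39)), (179, np.int64(41)), (180, np.int64(45)), (181, np.int64(47)), (182, np.int64(49)), (183, np.int64(51)), (184, np.int64(53)), (185, np.int64(55)), (186, np.int64(56)), (187, np.int64(59)), (188, np.int64(59)), (189, np.int64(60)), (190, np.int64(61)), (191, np.int64(63)), (192, np.int64(64)), (193, np.int64(65)), (194, np.int64(66)), (195, np.int64(67)), (196, np.int64(67)), (197, np.int64(68)), (198, np.int64(69)), (199, np.int64(69)), (200, np.int64(69)), (201, np.int64(70)), (202, np.int64(71)), (203, np.int64(70)), (204, np.int64(71)), (205, np.int64(70)), (206, np.int64(71)), (207, np.int64(71)), (208, np.int64(71)), (209, np.int64(71)), (210, np.int64(70)), (211, np.int64(71)), (212, np.int64(71)), (213, np.int64(70)), (214, np.int64(70)), (215, np.int64(69)), (216, np.int64(69)), (217, np.int64(67)), (218, np.int64(67)), (219, np.int64(66)), (220, np.int64(65)), (221, np.int64(65)), (222, np.int64(64)), (223, np.int64(63)), (224, np.int64(61))]
button tool y at tz -.005:
[-6.41271583e-05  2.77242696e-03 -5.50000000e-03]
```

```bash
python3 - <<'E'
from h import *
s=get_state();d=np.load("w4.npz");fx,fy,cx,cy=d["k"];f=dict(fx=fx,fy=fy,cx=cx,cy=cy)
T=toolT(s)@d["T"]; print(atz(f,(284,208.5),.015,T),atz(f,(284,172.5),.015,T))
tgt=np.array([.478-.0018,-.274]); off=np.array([.0009,.0009])
c=tgt-off
move_l([*c,.04],.12)
s=get_state();print(s["position"],s["contact_force"])
c=c+(tgt-s["position"][:2])
move_l([*c,.028],.06); sleep(.15); s=get_state();print(s["position"],s["contact_force"])
r=move_l([*c,.0160],.02,until_force=4)
s=get_state();print(r,s["position"],s["contact_force"],s["clock"],s["finger_gap"])
f=grab_frame("side");cv2.imwrite("pics/s5.png",cv2.resize(f["img"][260:400,250:390,::-1],None,fx=4,fy=4,interpolation=2))
f=grab_frame("wrist");cv2.imwrite("pics/w5.png",f["img"][:,:,::-1])
E
```

```text
[ 0.47989204 -0.27375188  0.015     ] [ 0.45323006 -0.27455733  0.015     ]
[ 0.47584579 -0.27518299  0.04052084] [ 0.49633786 -0.23902558 -1.54667042]
[ 0.47577415 -0.27380702  0.02815753] [-0.97928734  0.33952832 -2.08002541]
True [ 0.47553894 -0.27367368  0.01749854] [-0.56380697 -0.11265923  3.98636833] 13.2583 0.5066958614944053
```

View pics/s5.png

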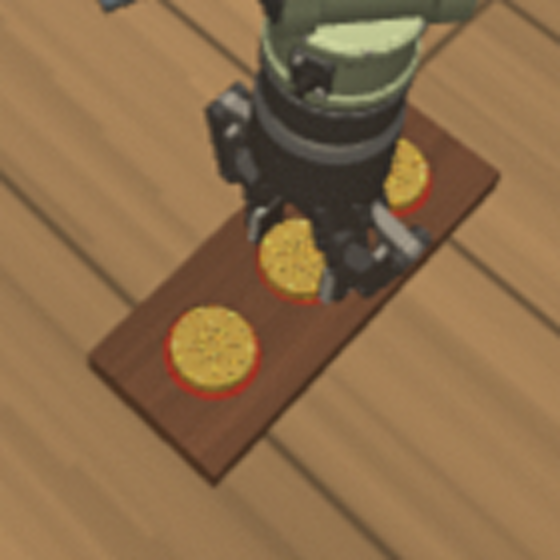

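View pics/w5.png

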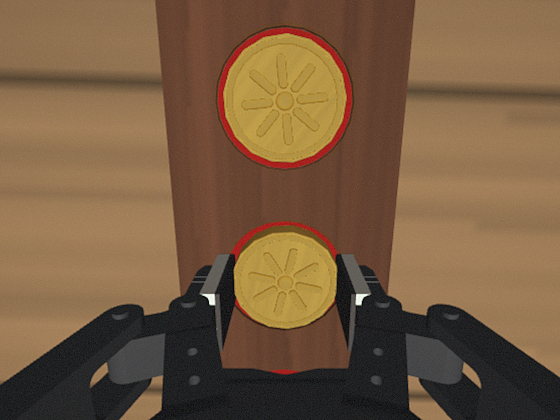

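Contact came at z = 0.0175 m, against 0.0177 m predicted for the recess floor. Both pictures show the disc inside the red recess (wrist view (285,282)), so I'll release it and retreat.

```bash
python3 - <<'E'
from h import *
let_go(); s=get_state();p=s["position"];print(p,s["contact_force"])
move_l([p[0],p[1],.15],.12); movep([.38,-.27,.25],s["eef_rot"])
s=get_state();T=toolT(s);f=grab_frame("wrist");cv2.imwrite("pics/w6.png",f["img"][:,:,::-1])
g=grab_frame("side");cv2.imwrite("pics/s6.png",cv2.resize(g["img"][150:400,170:470,::-1],None,fx=2.5,fy=2.5))
print(s["clock"],s["contact_force"],s["finger_gap"])
E
```

```text
[ 0.47471983 -0.27300849  0.0167063 ] [0.38592395 0.61558249 0.26209202]
15.7167 [-0.01184218 -0.05274795 -0.76452712] 0.9973234397019518
```

View pics/w6.png

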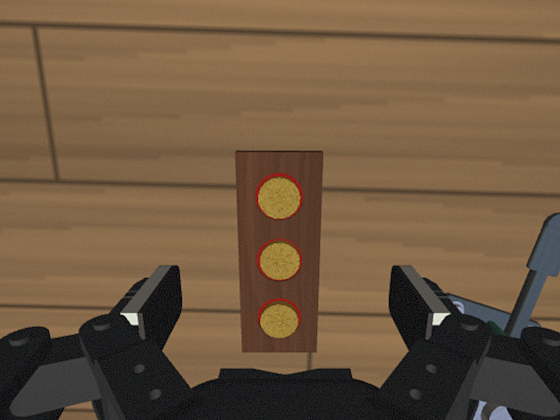

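View pics/s6.png

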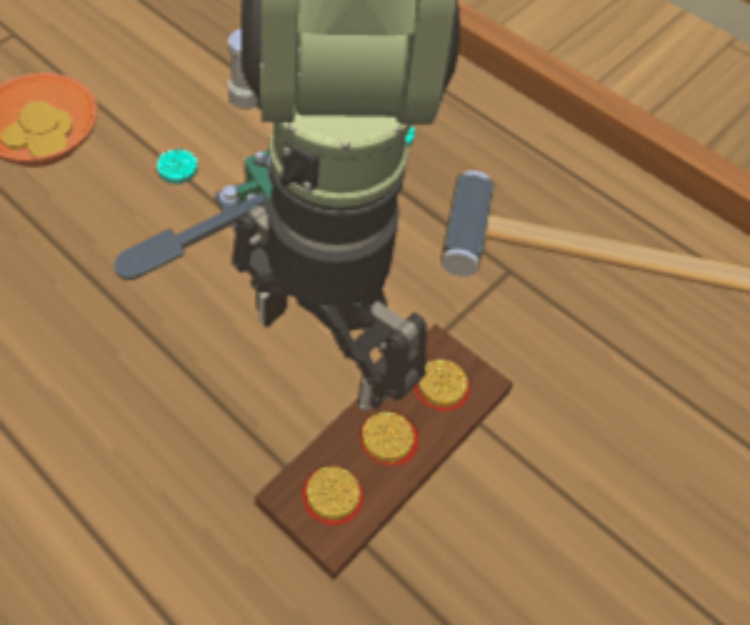

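The medallion lies in the middle recess (wrist view (280,261)) with a red margin around it, and both neighbours are in place. I'll take one unobstructed top view and then hand in.

```bash
python3 - <<'E'
from h import *
set_joints([0.99,0.326,-0.193,1.052,0,1.437])
f=grab_frame("top");c=f["img"][90:340,180:480,::-1];cv2.imwrite("pics/t7.png",cv2.resize(c,None,fx=2.4,fy=2.4,interpolation=3))
g=grab_frame("side");cv2.imwrite("pics/s7.png",cv2.resize(g["img"][280:390,260:390,::-1],None,fx=5,fy=5,interpolation=2))
print(get_state()["clock"])
E
```

```text
18.6667
```

View pics/t7.png

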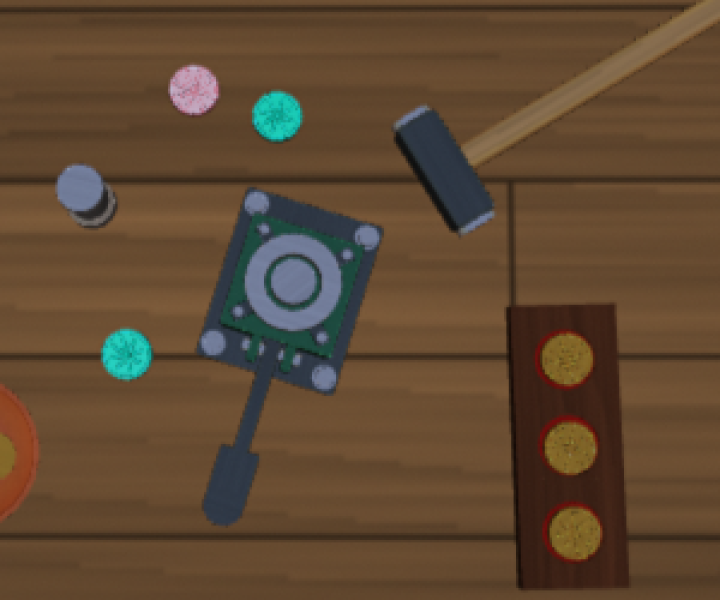

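View pics/s7.png

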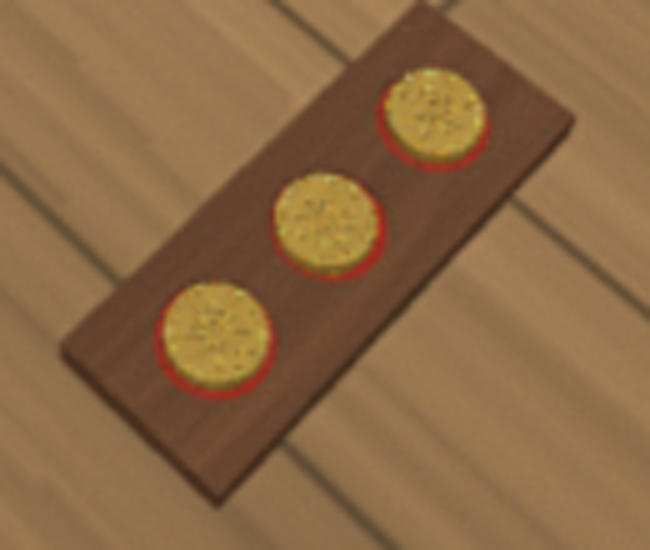

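```bash
python3 - <<'E'
from cell import *
sign_off()
E
```

```text
the job is handed in; nothing more can be done
```

The struck medallion is now in the tray's middle recess, rosette side up, and the job was handed in at about 18.7 s of the 43 s allowed.

- **Lever:** I pressed it with the shut fingers until it hit its end stop, at z ≈ 37 mm with about 25 N. The medallion rose clear of the collar.
- **Pick and place:** I gripped the medallion by its edge at 40 N. I lowered it into the recess until it touched at z = 17.5 mm (17.7 mm expected for the floor), then opened the fingers.
- **Final pictures:** The top and side views show it flat in the recess, about 1 mm off centre after correcting for camera angle. Its two neighbours, the punch, the hammer and the look-alikes show no visible change. The bowl is only partly in the last crop. The lever is still down and the arm is back at its start pose, touching nothing.

**Disagreement:** while the medallion was in the hand, the wrist camera put it about 3 mm further along x than expected. A first fit also placed it about 7 mm lower in the fingers, probably because of the chamfered edge and the camera calibration. I corrected 1.8 mm in x when placing. No check failed.

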